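Set the valves of a vacuum filtration manifold

TASK

The three red valve levers on the vacuum filtration manifold were left part-way after rinsing; set them for the next run. Push each lever gently from the side with one fingertip, never taking it between the fingers, right up to its stop: fully open (in line with its branch pipe, pointing towards you) at each place where a steel filter funnel stands, and fully shut (square across its pipe, pointing left) at the place that only has the blue dust cap. Leave the funnels, the cap and everything else on the bench standing where they are.

Things in the scene. Friction and masses are not known exactly. Their poses are not given: they have to be found in the camera images.
- manifold: vacuum filtration manifold fixed to the bench: header pipe on its near side, three valves in a row behind it, a round steel seat (68 mm) behind each valve. Trap and blue pump (122 mm high) join its right end, a small gauge its left end. Origin: on the bench top under the middle valve. x from header through valves to seats (away from the robot), y left along the row, z up; yaw up to 0.2 rad.
- valve_1 (a point): point on the upright turning axis of the left valve's lever, at mid-height of the lever's sleeve (103 mm above the bench). Pitch from valve to valve 130 mm. Axes as the manifold's.
- seat_1 (a point): centre of the floor of the left place's seat, 80 mm above the bench, 150 mm along the manifold's +x from valve_1: what stands here belongs to valve_1.
- lever_1 (a joint): angle of the left valve's lever, rad. 0 = fully shut, at its stop: lever points to the manifold's +y (left, square across its branch pipe). pi/2 = fully open, at its stop: lever points to the manifold's -x (towards the robot, in line with its branch pipe). Seen from above it turns counter-clockwise to open. Stiff: about 2 N at the sleeve turns it and it stays where it is left.
- lever_1_grip (a point): middle of the red sleeve of the left lever, 62 mm from its turning axis. The sleeve is 15 to 17 mm wide, 12 mm high (97 to 109 mm above the bench) and runs from 32 to 92 mm from the axis; its own y points along the lever away from the axis, its x across it, z up. Under it only air down to the header pipe (top 69 mm above the bench).
- valve_2 (a point): point on the upright turning axis of the middle valve's lever, at mid-height of the lever's sleeve (103 mm above the bench). Pitch from valve to valve 130 mm. Axes as the manifold's.
- seat_2 (a point): centre of the floor of the middle place's seat, 80 mm above the bench, 150 mm along the manifold's +x from valve_2: what stands here belongs to valve_2.
- lever_2 (a joint): angle of the middle valve's lever, rad. 0 = fully shut, at its stop: lever points to the manifold's +y (left, square across its branch pipe). pi/2 = fully open, at its stop: lever points to the manifold's -x (towards the robot, in line with its branch pipe). Seen from above it turns counter-clockwise to open. Stiff: about 2 N at the sleeve turns it and it stays where it is left.
- lever_2_grip (a point): middle of the red sleeve of the middle lever, 62 mm from its turning axis. The sleeve is 15 to 17 mm wide, 12 mm high (97 to 109 mm above the bench) and runs from 32 to 92 mm from the axis; its own y points along the lever away from the axis, its x across it, z up. Under it only air down to the header pipe (top 69 mm above the bench).
- valve_3 (a point): point on the upright turning axis of the right valve's lever, at mid-height of the lever's sleeve (103 mm above the bench). Pitch from valve to valve 130 mm. Axes as the manifold's.
- seat_3 (a point): centre of the floor of the right place's seat, 80 mm above the bench, 150 mm along the manifold's +x from valve_3: what stands here belongs to valve_3.
- lever_3 (a joint): angle of the right valve's lever, rad. 0 = fully shut, at its stop: lever points to the manifold's +y (left, square across its branch pipe). pi/2 = fully open, at its stop: lever points to the manifold's -x (towards the robot, in line with its branch pipe). Seen from above it turns counter-clockwise to open. Stiff: about 2 N at the sleeve turns it and it stays where it is left.
- lever_3_grip (a point): middle of the red sleeve of the right lever, 62 mm from its turning axis. The sleeve is 15 to 17 mm wide, 12 mm high (97 to 109 mm above the bench) and runs from 32 to 92 mm from the axis; its own y points along the lever away from the axis, its x across it, z up. Under it only air down to the header pipe (top 69 mm above the bench).
- funnel_1: open steel filter funnel, 75 mm high, 69 mm across the rim, loose in a seat 8 mm deep; rim about 155 mm above the bench. Origin: centre of its underside, z up.
- funnel_2: second, identical open steel filter funnel, 75 mm high, 69 mm across the rim, loose in a seat 8 mm deep; rim about 155 mm above the bench. Origin: centre of its underside, z up.
- dust_cap: blue plastic dust cap, 68 mm across, 41 mm high with a small knob, loose in the seat of the unused place. Origin: centre of its underside, z up.
- jar_3: sample jar with red lid, 63 mm across, 72 mm high, a bystander standing on the bench. Origin: centre of its underside.
- jar_4: sample jar with red lid, 63 mm across, 72 mm high, a bystander standing on the bench. Origin: centre of its underside.
- jar_5: sample jar with red lid, 63 mm across, 72 mm high, a bystander standing on the bench. Origin: centre of its underside.
There are look-alikes about, which are no part of the job. Of the things shaped like the dust_cap, the blue one is meant.

How it is judged:
By the outcome, as a careful person would: the job done as asked, in the order asked, and still so for the second after the job is handed in, with the robot touching nothing.
It also fails if it takes over 45 s, if anything falls off the work surface, if the arm or the gripper's body presses on something with over 40 N, if the wrist force passes 120 N, or if a joint passes its speed limit or range.

ROBOT

A 7-joint arm with a two-finger parallel gripper is mounted at the origin on a cart in front of the work surface, level with it; the furniture and walls round the work are solid. World frame = base frame: x ahead of the robot, y to its left, z up, the work surface at z = 0. Lengths are in m, angles in rad, forces in N, time in s.
With the tool pointing down it reaches from about 0.35 to 0.9 m from the base axis. Payload 8.1 kg.
Tool frame: the origin (TCP) lies midway between the tips of the shut fingers; the grasp point (between the pads) lies 19 mm behind it; z points along the fingers, x is the direction in which the jaws open and shut, and the axes are right-handed (so a half turn about z gives the same grasp; the last joint's range is limited). The gripper opens to 85 mm and grips with 20 to 120 N. Pads are 22 mm wide; open, the fingers measure 114 mm over their backs; the gripper's body (76 mm by 85 mm) begins 54 mm behind the grasp point. The pads swing forward as they close: fully open they stand 13 mm farther back than shut.
Start: joints at [-1.232, 0.434, 0.025, 1.573, -0.012, 1.134, -0.075], TCP at [0.267, 0.565, 0.231] pointing down, gripper open.
Joint ranges: [-2.62, 2.62], [-0.44, 2.09], [-1.27, 1.32], [0.08, 2.57], [-1.32, 4.46], [0.12, 2], [-2.74, 2.74]. Speed limits (rad/s): [2.22, 2.22, 3.01, 3.01, 3.14, 3.14, 3.14].

INTERFACE

Orientations are given as a unit quaternion [x, y, z, w].
In Python, from workcell import manip gives the robot as it stands. The module is installed in compiled form; this text tells all that it offers.
- The arm moves only by the tool apply_moves, never from a script. Its arguments are lists of equal length, an entry for each row: "jaw": the opening, from 0 (shut) to 1 (fully open); "delta_pos": the shift along the tool's x, y, z in units of 50 mm (1.0 is 50 mm), a list of three; "twist": the turn about the tool's z in degrees. A call has 1 to 20 rows; each row shifts and turns the commanded pose from where the row before left it, along the tool's axes as they then stand; what a row does not reach is not made up. A row lasts 1/10 s, in which the tool goes at most 50 mm and 8.59 degrees, less where a joint would pass 70% of its speed; a pose out of reach is approached as far as the arm can. A call is refused whole if a number of a shift passes 1 or a number of a turn 8.59, either way. A call with a gripper value outside its range is refused whole. The fingers move at their own pace and stop on an object; "newtons" is the grip in N (left out, the last holds). Time passes only in rows, so rows that do not move let the fingers close. It gives the time, the measured TCP pose, the force and the opening at its end, in the units of the state.
- manip.get_state(): the state, without advancing time (a new reading comes with each control period).
- manip.camera(name): name is "scene" or "top"; returns the picture (480x640x3 uint8, red, green, blue); there is no depth.
- manip.camera_model(name): a dict with "fx", "fy", "cx", "cy" (pixels), "R" (3x3) and "t" (3): a world point X has camera coordinates R X + t. Camera axes: x right, y down, z forward; pixel columns grow to the right and rows downward; lengths in m; the calibration is good to about 2 mm. A picture is of the moment at which its call begins. camera_model takes no time and is no camera call.
- manip.hand_in(): hands the job in, once; it reports no verdict.
Trained networks look in the newest picture that a camera, given by its name, has taken for a name from the list of things; names that differ only in an ending like _2 or _b are one class to them, and where a whole thing is asked for, a point or a joint stands for the part that bears it (a point fixed in the world has none). Each returns a list of dicts, best first, with "score" (0 to 1); they miss things now and then, are a little off and sometimes report something else, mostly with a low value. They report only what shows in the picture. A call takes as long as a camera call. They do not tell look-alikes from the thing itself.
- manip.look_for(thing, camera): "extent" ([left, top, width, height] in pixels, round what is visible of it).
- manip.outline_of(thing, camera): "pixels" (480x640 bool, what is visible of it) and "extent" ([left, top, width, height] in pixels, round what is visible of it).
The state is a dict: "time": time; "joint_positions": joint angles; "dq": joint speeds; "joint_torque": joint torques, N m; "tcp_pos": TCP position; "tcp_rot": TCP orientation; "wrist_force": force on the tool from outside, world axes, zero at the start; "moment": the same for the moment, N m; "gripper_width": opening from 0.0 (shut) to 1.0 (fully open).
Only numpy, scipy, OpenCV 4.12 (cv2) and the standard library are available. Lean on these libraries where they do the work, as an engineer would, in place of code of your own. Each camera call takes 0.05 s, during which the arm holds its last target.

## Working session

There is one attempt and no reset: what is moved stays moved. The work goes in short steps, Python scripts to look and compute and a tool call to move; the robot and the scene stay as the last step left them, time stands still between calls to the robot, and variables do not carry over. Pictures are saved under pics/ and viewed, and the job is handed in when it is done.

Besides the shell and the picture viewer there is one more tool, called after "Emit:" by a JSON object that holds its "fn" and its "kwargs", one argument or row to a line. apply_moves: Moves the arm, as the interface text tells. Its arguments: {"type":"object","properties":{"jaw":{"type":"array","items":{"type":"number"}},"delta_pos":{"type":"array","items":{"type":"array","items":{"type":"number"}}},"twist":{"type":"array","items":{"type":"number"}},"newtons":{"type":"number"}},"required":["jaw","delta_pos","twist"]}

```bash
mkdir -p pics
python3 - <<'E'
from workcell import manip
import cv2,numpy as np
for c in("scene","top"):
    im=manip.camera(c); cv2.imwrite(f"pics/{c}0.png",im[:,:,::-1])
    print(c,manip.camera_model(c))
print(manip.get_state())
E
```

```text
scene {'fx': 436.13804169528436, 'fy': 436.13804169528436, 'cx': 320.0784404502432, 'cy': 236.21277115015786, 'R': array([[ 0.8302213 , -0.55720108,  0.01611062],
       [-0.25938743, -0.41174237, -0.87360539],
       [ 0.4934073 ,  0.72110691, -0.48636824]]), 't': array([-0.39824331,  0.31989893,  0.42687605])}
top {'fx': 580.7900947187516, 'fy': 580.7900947187516, 'cx': 316.13098756984687, 'cy': 242.87250475489196, 'R': array([[ 1.36392839e-03, -9.99999044e-01,  2.28913299e-04],
       [-9.89363697e-01, -1.38271946e-03, -1.45456393e-01],
       [ 1.45456571e-01, -2.80864033e-05, -9.89364637e-01]]), 't': array([0.19058861, 0.61510233, 1.30414823])}
{'time': 0.1, 'joint_positions': array([-1.2316068 ,  0.43514933,  0.02495406,  1.57398687, -0.01159109,
        1.13402535, -0.07511928]), 'dq': array([-0.0003107 , -0.00147462,  0.00151221, -0.00206963,  0.0009617 ,
       -0.00062282, -0.00028054]), 'joint_torque': array([ 4.14615250e-03, -6.71759748e+01,  1.02878183e+00, -3.16903782e+01,
        1.58450415e-02,  7.25027290e-03, -5.83519204e-05]), 'tcp_pos': array([0.26706979, 0.56456426, 0.23061414]), 'tcp_rot': array([ 8.44872092e-01,  5.34967888e-01, -5.64542582e-04,  4.33971409e-04]), 'wrist_force': array([-0.47512489, -0.31120026, -0.21632689]), 'moment': array([ 0.00070517, -0.01987773,  0.00495933]), 'gripper_width': 0.9999727482494027}
```

View pics/scene0.png

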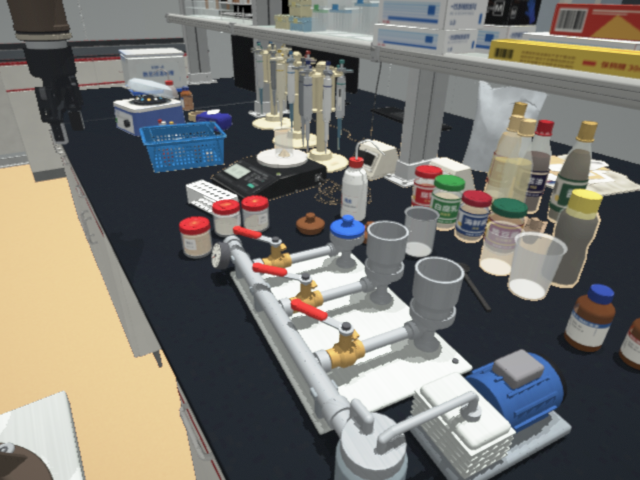

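View pics/top0.png

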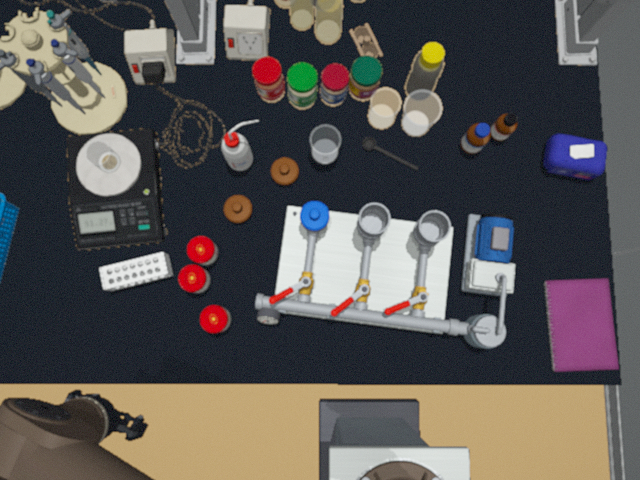

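```bash
cat > h.py <<'E'
from workcell import manip
import cv2,numpy as np
def ray(c,u,v,z):
    m=manip.camera_model(c);R=np.array(m["R"]);t=np.array(m["t"])
    d=R.T@np.array([(u-m["cx"])/m["fx"],(v-m["cy"])/m["fy"],1]);o=-R.T@t
    return o+d*(z-o[2])/d[2]
def proj(c,X):
    m=manip.camera_model(c);p=np.array(m["R"])@np.array(X)+np.array(m["t"])
    return np.array([m["fx"]*p[0]/p[2]+m["cx"],m["fy"]*p[1]/p[2]+m["cy"]])
def levers(im,box,c="top"):
    x0,y0,x1,y1=box
    a=im.astype(int);m=((a[:,:,0]>120)&(a[:,:,1]<70)&(a[:,:,2]<70)).astype(np.uint8)
    k=np.zeros_like(m);k[y0:y1,x0:x1]=m[y0:y1,x0:x1]
    n,l,s,ce=cv2.connectedComponentsWithStats(k)
    out=[]
    for i in range(1,n):
        if s[i,4]<40: continue
        v,u=np.nonzero(l==i)
        P=np.array([ray(c,a,b,0.107)[:2] for a,b in zip(u,v)])
        ctr=P.mean(0);w,V=np.linalg.eigh(np.cov(P.T));d=V[:,1]
        if d[1]<0:d=-d
        out.append((ce[i],s[i,4],ctr,d,np.sqrt(12*w)))
    return sorted(out,key=lambda o:o[0][0])
E
python3 - <<'E'
from h import *
im=manip.camera("top")
cv2.imwrite("pics/crop1.png",cv2.resize(im[190:350,240:520],None,fx=2.8,fy=2.8,interpolation=cv2.INTER_CUBIC)[:,:,::-1])
L=levers(im,(260,265,450,330))
for o in L:
    ce,n,c,d,w=o
    print(ce.round(1),n,c.round(4),d.round(3),w.round(4),"axis",(c-d*0.062).round(4))
for n in("funnel_1","dust_cap"):
    for r in manip.look_for(n,"top")[:4]:print(n,r)
E
```

```text
[279.4 296. ] 133 [0.4882 0.2715] [-0.49   0.872] [0.0129 0.0522] axis [0.5186 0.2175]
[341.6 306.6] 129 [0.4654 0.1358] [-0.617  0.787] [0.0111 0.0548] axis [0.5036 0.087 ]
[396.2 307.8] 129 [0.463  0.0169] [-0.396  0.918] [0.011 0.056] axis [ 0.4875 -0.0401]
funnel_1 {'extent': [360.7, 201.8, 30.7, 34.6], 'score': 0.88}
funnel_1 {'extent': [414.4, 210.4, 35.5, 36.4], 'score': 0.55}
funnel_1 {'extent': [271.4, 280.0, 38.2, 26.2], 'score': 0.49}
dust_cap {'extent': [303.1, 203.0, 26.7, 33.0], 'score': 0.97}
dust_cap {'extent': [223.7, 194.1, 32.3, 27.8], 'score': 0.82}
dust_cap {'extent': [269.5, 155.4, 27.9, 27.8], 'score': 0.59}
```

View pics/crop1.png

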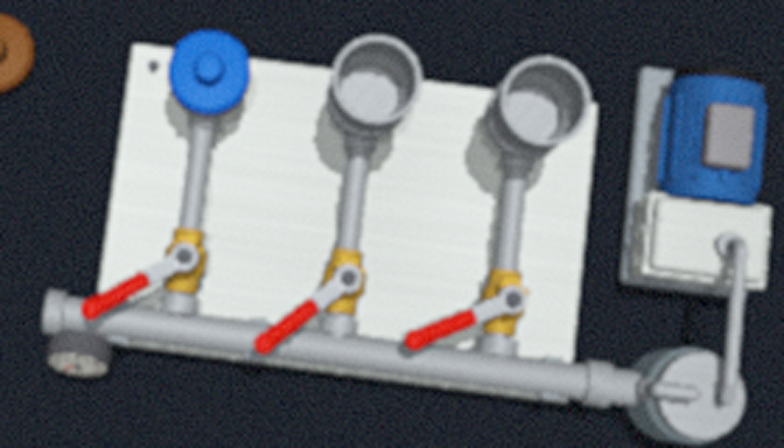

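```bash
cat >> h.py <<'E'
from scipy.spatial.transform import Rotation as Ro
Y=np.array([.120,.993]);X=np.array([.993,-.120])
AX={1:np.array([.5186,.2175]),2:np.array([.5032,.0877]),3:np.array([.4876,-.0408])}
def st():
    s=manip.get_state();R=Ro.from_quat(s["tcp_rot"]).as_matrix()
    yaw=np.degrees(np.arctan2(R[1,0],R[0,0]))
    print("t",round(s["time"],2),"p",s["tcp_pos"].round(4),"yaw",round(yaw,1),"F",s["wrist_force"].round(2),"g",round(s["gripper_width"],3),"tz",R[:,2].round(3),"q",s["joint_positions"].round(2))
    return s,R,yaw
def ldir(th): t=np.radians(th);return np.cos(t)*Y-np.sin(t)*X   # lever direction at angle
def go(target):
    s,R,yaw=st();d=R.T@(np.array(target)-s["tcp_pos"])/0.05
    print("delta units",d.round(3));return d
E
python3 - <<'E'
from h import *
# gauge height
from scipy.optimize import least_squares
for name,a,b in(("gauge",(267,315),(218,256)),("hub1",(305.7,281.4),(276,243))):
    f=lambda P:np.r_[proj("top",P)-a,proj("scene",P)-b]
    r=least_squares(f,[.5,.2,.1]);print(name,r.x.round(3),r.fun.round(1))
for i in(1,2,3):print(i,proj("top",[*AX[i],.115]),proj("top",[*(AX[i]+.15*X),.08]))
st()
E
```

```text
gauge [0.447 0.304 0.047] [-0.3  0.8  0.7 -0.1]
hub1 [0.523 0.214 0.096] [ 0.4 -0.8 -0.8  0.1]
1 [304.11988058 281.86874534] [312.62435323 217.71851845]
2 [363.75081851 289.02350273] [369.72634508 224.45941669]
3 [422.99695787 296.29514995] [426.45147015 231.30936929]
t 0.25 p [0.2671 0.5648 0.2309] yaw 64.7 F [-0.15 -0.63  1.42] g 0.999 tz [-0.    -0.001 -1.   ] q [-1.23  0.43  0.02  1.57 -0.01  1.13 -0.08]
```

Emit:
{"fn": "apply_moves", "kwargs": {
  "jaw": [0,0,0,0,0],
  "delta_pos": [
    [0,0,0],
    [0,0,0],
    [0,0,0],
    [0,0,0],
    [0,0,0]
  ],
  "twist": [7,7,7,7,7],
  "newtons": 20
}}

```text
time: 0.75
tcp_pos: [0.2672, 0.5649, 0.2312]
tcp_rot: [0.967, 0.254, -0.0, 0.0]
wrist_force: [-0.5, 0.2, 0.2]
gripper_width: 0.145
```

Run:
```python
from h import *
d=ldir(36);n=-np.array([-d[1],d[0]]) # cw normal (push dir)
print("d",d,"n",n)
p=AX[1]+.066*d-.034*n;print(p)
go([*p,.231])
```

```text
d [-0.48658872  0.87388811] n [0.87388811 0.48658872]
[0.45677295 0.2586326 ]
t 0.75 p [0.2672 0.5649 0.2312] yaw 29.4 F [-0.46  0.16  0.2 ] g 0.145 tz [-0. -0. -1.] q [-1.33  0.43  0.16  1.58 -0.08  1.13 -0.63]
delta units [2.970e-01 7.198e+00 5.000e-03]
```

Emit:
{"fn": "apply_moves", "kwargs": {
  "jaw": [0,0,0,0,0,0,0,0,0,0,0,0,0,0,0,0],
  "delta_pos": [
    [0.02,0.45,0],
    [0.02,0.45,0],
    [0.02,0.45,0],
    [0.02,0.45,0],
    [0.02,0.45,0],
    [0.02,0.45,0],
    [0.02,0.45,0],
    [0.02,0.45,0],
    [0.02,0.45,0],
    [0.02,0.45,0],
    [0.02,0.45,0],
    [0.02,0.45,0],
    [0.02,0.45,0],
    [0.02,0.45,0],
    [0.02,0.45,0],
    [0.0,0.45,0]
  ],
  "twist": [0,0,0,0,0,0,0,0,0,0,0,0,0,0,0,0]
}}

```text
time: 2.35
tcp_pos: [0.459, 0.2588, 0.2313]
tcp_rot: [0.967, 0.256, 0.0, -0.0]
wrist_force: [0.2, 0.5, -0.5]
gripper_width: -0.001
```

Run:
```python
from h import *
go([.4568,.2586,.094])
cv2.imwrite("pics/s2.png",manip.camera("scene")[:,:,::-1])
```

```text
t 2.35 p [0.459  0.2588 0.2313] yaw 29.7 F [ 0.19  0.48 -0.53] g -0.001 tz [ 0.  0. -1.] q [-0.84  0.27  0.28  1.83 -0.09  1.05 -0.  ]
delta units [-0.041 -0.017  2.747]
```

View pics/s2.png

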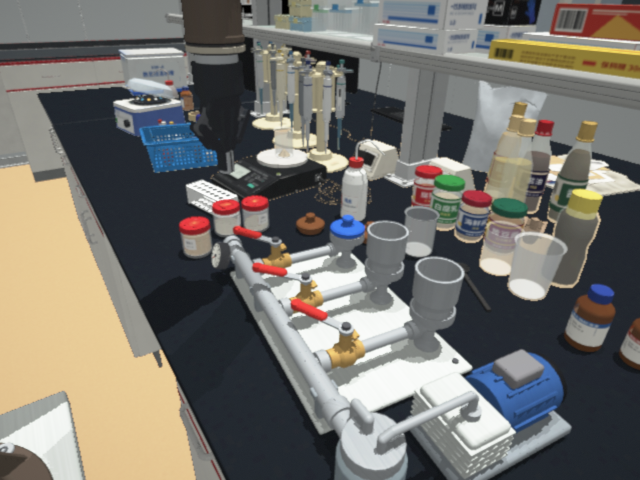

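Scene view: the shut gripper hangs above lever 1, tip at about (228,165). Nothing has been disturbed. Next I lower the tip on the near side of lever 1.

Emit:
{"fn": "apply_moves", "kwargs": {
  "jaw": [0,0,0,0,0,0,0,0,0,0],
  "delta_pos": [
    [-0.04,-0.02,0.3],
    [0,0,0.3],
    [0,0,0.3],
    [0,0,0.3],
    [0,0,0.3],
    [0,0,0.3],
    [0,0,0.3],
    [0,0,0.3],
    [0,0,0.3],
    [0,0,0.04]
  ],
  "twist": [0,0,0,0,0,0,0,0,0,0]
}}

```text
time: 3.4
tcp_pos: [0.4553, 0.2591, 0.0928]
tcp_rot: [0.967, 0.256, -0.001, 0.0]
wrist_force: [-0.0, -1.0, 0.5]
gripper_width: -0.001
```

Run:
```python
from h import *
go([.4568,.2586,.094])
for c in("scene","top"):
  im=manip.camera(c)
  im=im[200:330,180:360] if c=="scene" else im[230:350,220:400]
  cv2.imwrite(f"pics/d_{c}.png",cv2.resize(im,None,fx=4,fy=4)[:,:,::-1])
```

```text
t 3.4 p [0.4553 0.2591 0.0928] yaw 29.7 F [-0.02 -0.97  0.51] g -0.001 tz [-0.002 -0.002 -1.   ] q [-0.8   0.44  0.24  1.99 -0.15  0.73  0.05]
delta units [ 0.021  0.024 -0.023]
```

View pics/d_scene.png

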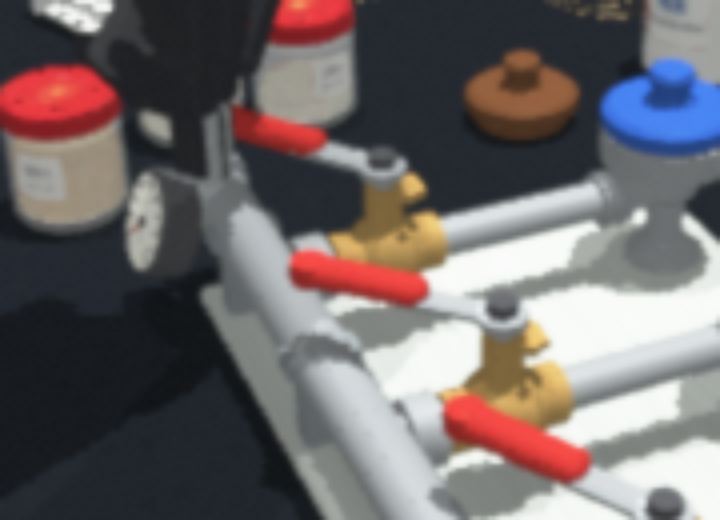

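View pics/d_top.png

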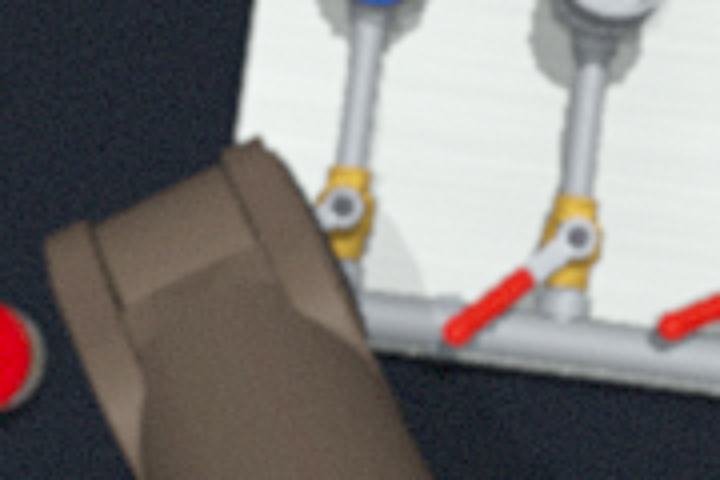

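Scene crop: the fingertip, at about (225,165) in crop pixels, stands on the near side of lever 1 above the header and isn't touching it. Now I approach until contact.

Emit:
{"fn": "apply_moves", "kwargs": {
  "jaw": [0,0,0,0,0],
  "delta_pos": [
    [0.04,0,0],
    [0.04,0,0],
    [0.04,0,0],
    [0.04,0,0],
    [0.0,0,0]
  ],
  "twist": [0,0,0,0,0]
}}

```text
time: 4.0
tcp_pos: [0.4637, 0.2637, 0.0945]
tcp_rot: [0.967, 0.256, 0.0, -0.0]
wrist_force: [-0.0, -0.3, -0.1]
gripper_width: 0.004
```

Emit:
{"fn": "apply_moves", "kwargs": {
  "jaw": [0,0,0],
  "delta_pos": [
    [0.04,0,0],
    [0.04,0,0],
    [0.0,0,0]
  ],
  "twist": [0,0,0]
}}

```text
time: 4.3
tcp_pos: [0.467, 0.2656, 0.0943]
tcp_rot: [0.967, 0.256, 0.0, -0.0]
wrist_force: [0.2, 0.1, 0.4]
gripper_width: -0.003
```

Emit:
{"fn": "apply_moves", "kwargs": {
  "jaw": [0,0,0],
  "delta_pos": [
    [0.04,0,0],
    [0.04,0,0],
    [0.0,0,0]
  ],
  "twist": [0,0,0]
}}

```text
time: 4.6
tcp_pos: [0.4701, 0.2676, 0.0942]
tcp_rot: [0.967, 0.256, -0.0, -0.0]
wrist_force: [-0.3, 0.9, 1.5]
gripper_width: 0.003
```

Emit:
{"fn": "apply_moves", "kwargs": {
  "jaw": [0,0,0],
  "delta_pos": [
    [0.04,0,0],
    [0.02,0,0],
    [0.0,0,0]
  ],
  "twist": [0,0,0]
}}

```text
time: 4.9
tcp_pos: [0.4728, 0.2691, 0.0942]
tcp_rot: [0.967, 0.256, -0.0, -0.0]
wrist_force: [-2.0, 0.4, -1.1]
gripper_width: -0.002
```

Emit:
{"fn": "apply_moves", "kwargs": {
  "jaw": [0,0,0],
  "delta_pos": [
    [0.04,0,0],
    [0.02,0,0],
    [0.0,0,0]
  ],
  "twist": [0,0,0]
}}

```text
time: 5.2
tcp_pos: [0.4756, 0.2706, 0.0943]
tcp_rot: [0.967, 0.256, 0.0, -0.0]
wrist_force: [-1.4, 0.5, -0.3]
gripper_width: -0.001
```

Emit:
{"fn": "apply_moves", "kwargs": {
  "jaw": [0,0,0,0,0,0,0,0,0],
  "delta_pos": [
    [0.07,-0.016,0],
    [0.07,-0.016,0],
    [0.07,-0.016,0],
    [0.07,-0.016,0],
    [0.07,-0.016,0],
    [0.07,-0.016,0],
    [0.07,-0.016,0],
    [0.07,-0.016,0],
    [0,0,0]
  ],
  "twist": [3,3,3,3,3,3,3,3,0]
}}

```text
time: 6.1
tcp_pos: [0.5002, 0.2853, 0.0943]
tcp_rot: [0.999, 0.049, 0.0, 0.0]
wrist_force: [-0.2, 0.3, -0.6]
gripper_width: -0.001
```

```bash
cat >> h.py <<'E'
def rel(i):
    s,R,yaw=st();v=s["tcp_pos"][:2]-AX[i]
    x=R[:2,0];y=R[:2,1]
    print("rel tool x,y (mm)",(v@x*1e3).round(1),(v@y*1e3).round(1),"lever-angle-equiv of tool (y axis)",round(np.degrees(np.arctan2(-(-y)@X,(-y)@Y)),1), "F in tool",(R.T@s["wrist_force"]).round(2))
    print("rel manifold x,y mm",(v@X*1e3).round(1),(v@Y*1e3).round(1))
E
python3 - <<'E'
from h import *
rel(1)
im=manip.camera("scene")
cv2.imwrite("pics/e_scene.png",cv2.resize(im[200:330,180:360],None,fx=4,fy=4)[:,:,::-1])
E
```

```text
t 6.1 p [0.5002 0.2853 0.0943] yaw 5.6 F [-0.19  0.35 -0.64] g -0.001 tz [ 0.001 -0.    -1.   ] q [-0.86  0.52  0.36  1.87 -0.24  0.8  -0.28]
rel tool x,y (mm) -11.7 -69.3 lever-angle-equiv of tool (y axis) 12.5 F in tool [-0.16 -0.37  0.64]
rel manifold x,y mm -26.4 65.1
```

View pics/e_scene.png

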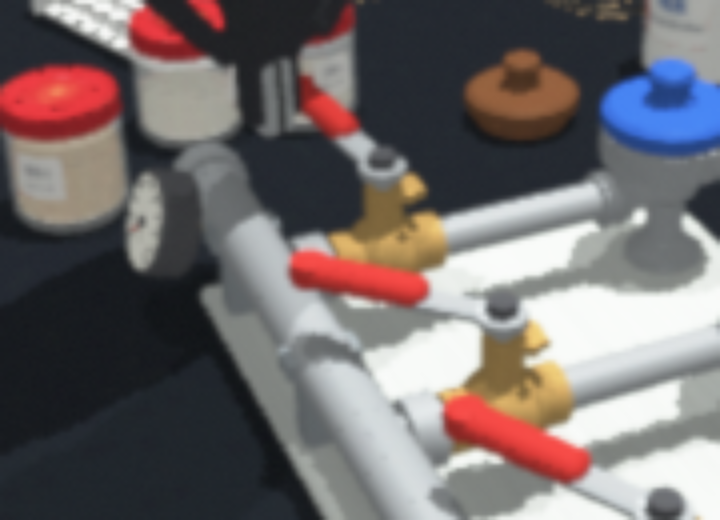

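Scene crop: lever 1 has followed the finger, with its sleeve now at about (328,107) in the crop, so contact is confirmed. I carry on towards the stop.

Emit:
{"fn": "apply_moves", "kwargs": {
  "jaw": [0,0,0,0],
  "delta_pos": [
    [0.06,-0.016,0],
    [0.06,-0.016,0],
    [0,0,0],
    [0,0,0]
  ],
  "twist": [4,4,4,0]
}}

```text
time: 6.55
tcp_pos: [0.5056, 0.2878, 0.0944]
tcp_rot: [0.998, -0.055, 0.0, -0.0]
wrist_force: [-1.0, -0.2, -0.1]
gripper_width: 0.0
```

Emit:
{"fn": "apply_moves", "kwargs": {
  "jaw": [0,0,0],
  "delta_pos": [
    [0.03,0,0],
    [0.03,0,0],
    [0,0,0]
  ],
  "twist": [0,0,0]
}}

```text
time: 6.85
tcp_pos: [0.5087, 0.2873, 0.0944]
tcp_rot: [0.999, -0.055, 0.0, -0.0]
wrist_force: [-1.7, 0.8, 0.4]
gripper_width: 0.001
```

Run:
```python
from h import *
rel(1)
```

```text
t 6.85 p [0.5087 0.2873 0.0944] yaw -6.2 F [-1.68  0.8   0.44] g 0.001 tz [ 0.  0. -1.] q [-0.89  0.54  0.41  1.85 -0.29  0.81 -0.44]
rel tool x,y (mm) -17.5 -68.3 lever-angle-equiv of tool (y axis) 0.6 F in tool [-1.75 -0.61 -0.44]
rel manifold x,y mm -18.3 68.1
```

Emit:
{"fn": "apply_moves", "kwargs": {
  "jaw": [0,0,0],
  "delta_pos": [
    [0.03,0,0],
    [0.02,0,0],
    [0,0,0]
  ],
  "twist": [0,0,0]
}}

```text
time: 7.15
tcp_pos: [0.5101, 0.2872, 0.0943]
tcp_rot: [0.999, -0.055, -0.001, -0.0]
wrist_force: [-5.2, 0.9, 2.6]
gripper_width: -0.001
```

Emit:
{"fn": "apply_moves", "kwargs": {
  "jaw": [0,0,0],
  "delta_pos": [
    [0.02,0,0],
    [0.01,0,0],
    [0,0,0]
  ],
  "twist": [0,0,0]
}}

```text
time: 7.45
tcp_pos: [0.5103, 0.2872, 0.0941]
tcp_rot: [0.999, -0.054, -0.002, 0.0]
wrist_force: [-8.9, 1.1, 6.5]
gripper_width: 0.003
```

Run:
```python
from h import *
rel(1)
im=manip.camera("scene")
cv2.imwrite("pics/f_scene.png",cv2.resize(im[200:330,180:360],None,fx=4,fy=4)[:,:,::-1])
```

```text
t 7.45 p [0.5103 0.2872 0.0941] yaw -6.2 F [-8.93  1.09  6.48] g 0.003 tz [-0.004 -0.    -1.   ] q [-0.89  0.54  0.41  1.84 -0.29  0.82 -0.44]
rel tool x,y (mm) -15.9 -68.3 lever-angle-equiv of tool (y axis) 0.6 F in tool [-9.02 -0.11 -6.45]
rel manifold x,y mm -16.6 68.2
```

View pics/f_scene.png

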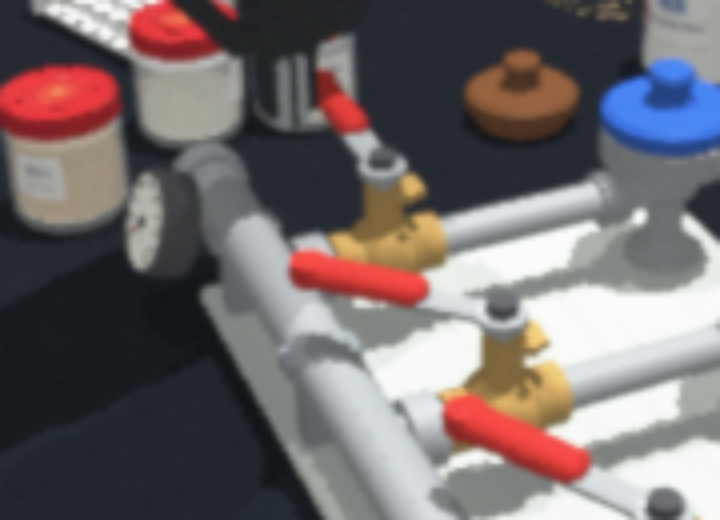

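Lever 1 has reached its stop: force rose from 1.7 to 9 N with no further travel. I back off, lift, and go to lever 2.

Emit:
{"fn": "apply_moves", "kwargs": {
  "jaw": [0,0,0,0,0,0,0,0,0,0,0,0],
  "delta_pos": [
    [-0.1,0,0],
    [-0.15,0,0],
    [-0.15,0,0],
    [-0.1,0,0],
    [0,0,-0.3],
    [0,0,-0.3],
    [0,0,-0.3],
    [0,0,-0.3],
    [0,0,-0.2],
    [0,0,0],
    [0,0,0],
    [0,0,0]
  ],
  "twist": [0,0,0,0,-7,-7,-7,-7,-7,-7,-2.5,0]
}}

```text
time: 8.7
tcp_pos: [0.4876, 0.2894, 0.1645]
tcp_rot: [0.945, 0.327, 0.0, -0.0]
wrist_force: [0.7, -0.4, 0.1]
gripper_width: -0.002
```

Run:
```python
from h import *
d=ldir(45);n=np.array([-d[1],d[0]]);print(d,n,np.degrees(np.arctan2(-n[1],-n[0])))
p=AX[2]+.068*d-.030*n
print(p);go([*p,.164])
cv2.imwrite("pics/top3.png",cv2.resize(manip.camera("top")[190:350,240:520],None,fx=2.8,fy=2.8)[:,:,::-1])
```

```text
[-0.61730422  0.78700985] [-0.78700985 -0.61730422] 38.10945167806106
[0.48483361 0.1597358 ]
t 8.7 p [0.4876 0.2894 0.1645] yaw 38.2 F [ 0.66 -0.44  0.1 ] g -0.002 tz [ 0.  0. -1.] q [-0.81  0.41  0.24  1.82 -0.12  0.93  0.15]
delta units [-1.646  2.004  0.009]
```

View pics/top3.png

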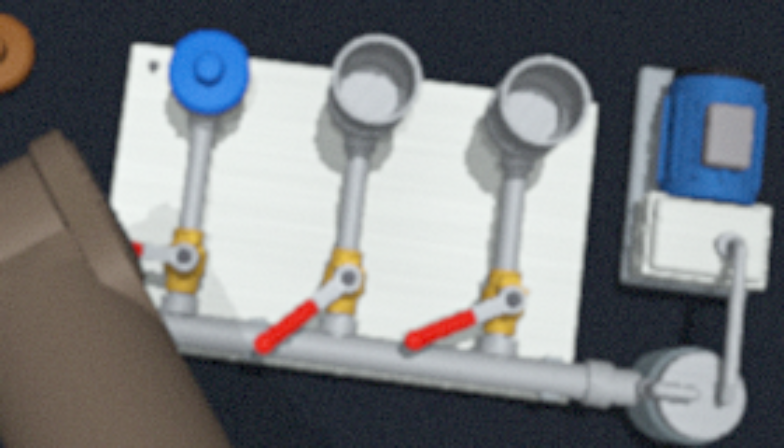

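Top crop: lever 1 is square across its pipe, visible part at (140,250). Levers 2 and 3 are unchanged. Now over to lever 2.

Emit:
{"fn": "apply_moves", "kwargs": {
  "jaw": [0,0,0,0,0,0,0],
  "delta_pos": [
    [-0.27,0.33,0],
    [-0.27,0.33,0],
    [-0.27,0.33,0],
    [-0.27,0.33,0],
    [-0.27,0.33,0],
    [-0.27,0.33,0],
    [0,0,0]
  ],
  "twist": [0,0,0,0,0,0,0]
}}

```text
time: 9.45
tcp_pos: [0.4851, 0.1583, 0.1643]
tcp_rot: [0.946, 0.324, -0.0, 0.001]
wrist_force: [-0.4, 0.7, -0.6]
gripper_width: -0.001
```

Run:
```python
from h import *
rel(2)
im=manip.camera("scene")
cv2.imwrite("pics/g_scene.png",cv2.resize(im[200:330,180:360],None,fx=4,fy=4)[:,:,::-1])
```

```text
t 9.45 p [0.4851 0.1583 0.1643] yaw 37.9 F [-0.38  0.65 -0.59] g -0.001 tz [-0.    -0.001 -1.   ] q [-0.64  0.32  0.28  1.95 -0.11  0.88  0.36]
rel tool x,y (mm) 29.0 -66.9 lever-angle-equiv of tool (y axis) 44.7 F in tool [ 0.1  -0.75  0.59]
rel manifold x,y mm -26.5 67.9
```

View pics/g_scene.png

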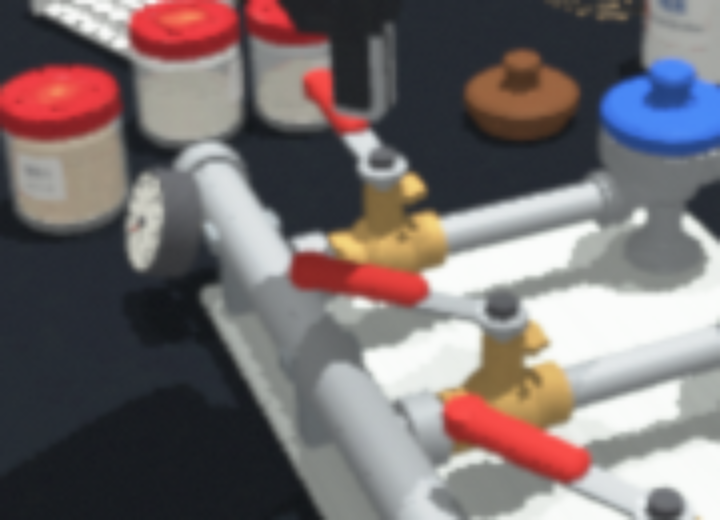

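Scene crop: the tip hangs above and to the left of lever 2, which is clear. I lower it on the far/left side, approach, and sweep.

Emit:
{"fn": "apply_moves", "kwargs": {
  "jaw": [0,0,0,0,0,0,0,0,0,0,0],
  "delta_pos": [
    [0,0,0.3],
    [0,0,0.3],
    [0,0,0.3],
    [0,0,0.3],
    [0,0,0.2],
    [0,0,0],
    [-0.06,0,0],
    [-0.06,0,0],
    [-0.06,0,0],
    [-0.06,0,0],
    [0,0,0]
  ],
  "twist": [0,0,0,0,0,0,0,0,0,0,0]
}}

```text
time: 10.6
tcp_pos: [0.4757, 0.1543, 0.0947]
tcp_rot: [0.945, 0.327, 0.0, -0.0]
wrist_force: [0.2, 0.5, 0.0]
gripper_width: 0.003
```

Emit:
{"fn": "apply_moves", "kwargs": {
  "jaw": [0,0,0,0,0,0,0,0,0,0,0,0],
  "delta_pos": [
    [-0.07,-0.016,0],
    [-0.07,-0.016,0],
    [-0.07,-0.016,0],
    [-0.07,-0.016,0],
    [-0.07,-0.016,0],
    [-0.07,-0.016,0],
    [-0.07,-0.016,0],
    [-0.07,-0.016,0],
    [-0.07,-0.016,0],
    [-0.07,-0.016,0],
    [-0.07,-0.016,0],
    [0,0,0]
  ],
  "twist": [-3,-3,-3,-3,-3,-3,-3,-3,-3,-3,-3,0]
}}

```text
time: 11.8
tcp_pos: [0.4457, 0.1288, 0.0944]
tcp_rot: [0.813, 0.582, -0.0, -0.0]
wrist_force: [-0.6, -1.0, -0.4]
gripper_width: 0.004
```

Run:
```python
from h import *
rel(2)
im=manip.camera("scene")
cv2.imwrite("pics/i_scene.png",cv2.resize(im[200:330,200:380],None,fx=4,fy=4)[:,:,::-1])
```

```text
t 11.8 p [0.4457 0.1288 0.0944] yaw 71.2 F [-0.56 -1.01 -0.43] g 0.004 tz [-0.  0. -1.] q [-0.47  0.35  0.1   2.12 -0.05  0.67  0.9 ]
rel tool x,y (mm) 20.4 -67.7 lever-angle-equiv of tool (y axis) 78.1 F in tool [-1.14 -0.2   0.43]
rel manifold x,y mm -62.0 33.9
```

View pics/i_scene.png

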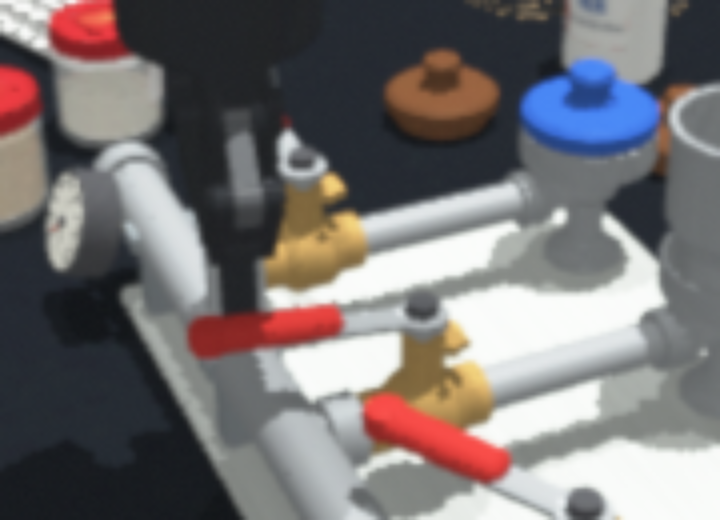

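Scene crop: lever 2 has swung with the finger, sleeve at about (265,330), and the force is about 1 N. I finish towards the stop.

Emit:
{"fn": "apply_moves", "kwargs": {
  "jaw": [0,0,0,0,0],
  "delta_pos": [
    [-0.07,-0.02,0],
    [-0.07,-0.02,0],
    [-0.07,-0.02,0],
    [-0.06,-0.02,0],
    [0,0,0]
  ],
  "twist": [-3,-3,-3,-3,0]
}}

```text
time: 12.35
tcp_pos: [0.4387, 0.1168, 0.0944]
tcp_rot: [0.748, 0.663, -0.0, -0.0]
wrist_force: [1.0, -0.4, 0.6]
gripper_width: -0.001
```

Run:
```python
from h import *
rel(2)
```

```text
t 12.35 p [0.4387 0.1168 0.0944] yaw 83.1 F [ 0.97 -0.39  0.62] g -0.001 tz [-0.  0. -1.] q [-0.41  0.34  0.05  2.14 -0.03  0.66  1.1 ]
rel tool x,y (mm) 21.2 -67.5 lever-angle-equiv of tool (y axis) 90.0 F in tool [-0.28  1.01 -0.62]
rel manifold x,y mm -67.6 21.2
```

Emit:
{"fn": "apply_moves", "kwargs": {
  "jaw": [0,0,0],
  "delta_pos": [
    [-0.03,0,0],
    [-0.01,0,0],
    [0,0,0]
  ],
  "twist": [0,0,0]
}}

```text
time: 12.65
tcp_pos: [0.4386, 0.1151, 0.0943]
tcp_rot: [0.748, 0.663, 0.0, -0.0]
wrist_force: [0.3, 1.5, -0.3]
gripper_width: 0.001
```

Emit:
{"fn": "apply_moves", "kwargs": {
  "jaw": [0,0,0],
  "delta_pos": [
    [-0.03,0,0],
    [-0.01,0,0],
    [0,0,0]
  ],
  "twist": [0,0,0]
}}

```text
time: 12.95
tcp_pos: [0.4384, 0.1143, 0.0944]
tcp_rot: [0.748, 0.664, 0.001, -0.0]
wrist_force: [-0.5, 6.6, -1.2]
gripper_width: -0.002
```

Emit:
{"fn": "apply_moves", "kwargs": {
  "jaw": [0,0,0],
  "delta_pos": [
    [-0.03,0,0],
    [-0.01,0,0],
    [0,0,0]
  ],
  "twist": [0,0,0]
}}

```text
time: 13.25
tcp_pos: [0.4384, 0.1141, 0.0945]
tcp_rot: [0.747, 0.665, 0.002, -0.001]
wrist_force: [-0.3, 12.9, -3.2]
gripper_width: -0.005
```

Run:
```python
from h import *
rel(2)
```

```text
t 13.25 p [0.4384 0.1141 0.0945] yaw 83.3 F [-0.3  12.91 -3.2 ] g -0.005 tz [ 0.001  0.003 -1.   ] q [-0.41  0.34  0.04  2.14 -0.03  0.66  1.11]
rel tool x,y (mm) 18.6 -67.4 lever-angle-equiv of tool (y axis) 90.2 F in tool [12.77 -1.81  3.25]
rel manifold x,y mm -67.5 18.4
```

Lever 2 is at its stop: about 13 N with no further travel. I back off, lift, and turn for lever 3.

Emit:
{"fn": "apply_moves", "kwargs": {
  "jaw": [0,0,0,0,0,0,0,0,0,0,0,0,0],
  "delta_pos": [
    [0.1,0,0],
    [0.15,0,0],
    [0.15,0,0],
    [0,0,0],
    [0,0,-0.3],
    [0,0,-0.3],
    [0,0,-0.3],
    [0,0,-0.3],
    [0,0,-0.2],
    [0,0,0],
    [0,0,0],
    [0,0,0],
    [0,0,0]
  ],
  "twist": [0,0,0,0,0,7.5,7.5,7.5,7.5,7.5,7.5,7.5,7.5]
}}

```text
time: 14.55
tcp_pos: [0.4403, 0.1305, 0.1643]
tcp_rot: [0.98, 0.198, -0.0, 0.0]
wrist_force: [-0.4, 0.2, -0.3]
gripper_width: -0.002
```

Run:
```python
from h import *
d=ldir(30);n=np.array([-d[1],d[0]]);print(d,n,np.degrees(np.arctan2(-n[1],-n[0])))
p=AX[3]+.068*d-.031*n
print(p);go([*p,.164])
cv2.imwrite("pics/top4.png",cv2.resize(manip.camera("top")[190:350,240:520],None,fx=2.8,fy=2.8)[:,:,::-1])
```

```text
[-0.39257695  0.91996323] [-0.91996323 -0.39257695] 23.109451678061063
[0.48942363 0.03392738]
t 14.55 p [0.4403 0.1305 0.1643] yaw 22.9 F [-0.37  0.23 -0.29] g -0.002 tz [-0. -0. -1.] q [-0.63  0.24  0.27  2.07 -0.09  0.84  0.09]
delta units [0.155 2.161 0.006]
```

View pics/top4.png

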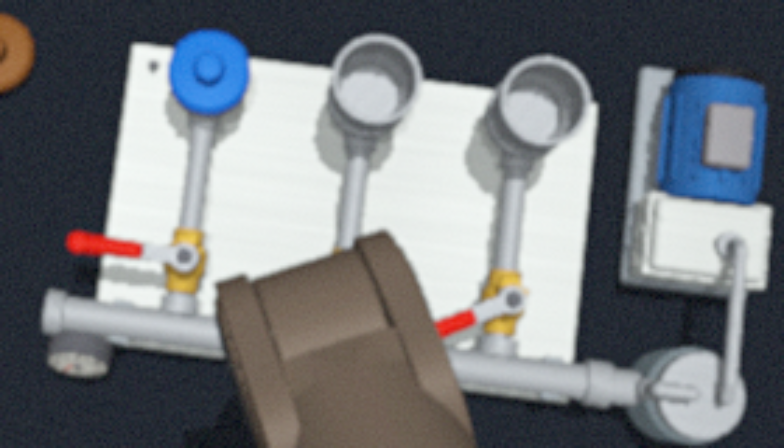

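Top crop: lever 1 lies square to its pipe at (105,243), and lever 3 is still part-way. Moving on to lever 3.

Emit:
{"fn": "apply_moves", "kwargs": {
  "jaw": [0,0,0,0,0,0,0],
  "delta_pos": [
    [0.026,0.36,0],
    [0.026,0.36,0],
    [0.026,0.36,0],
    [0.026,0.36,0],
    [0.026,0.36,0],
    [0.026,0.36,0],
    [0,0,0]
  ],
  "twist": [0,0,0,0,0,0,0]
}}

```text
time: 15.3
tcp_pos: [0.4909, 0.032, 0.1644]
tcp_rot: [0.98, 0.2, 0.0, 0.001]
wrist_force: [0.6, -0.2, -1.1]
gripper_width: 0.001
```

Run:
```python
from h import *
rel(3)
im=manip.camera("scene")
cv2.imwrite("pics/j_scene.png",cv2.resize(im[200:340,220:400],None,fx=4,fy=4)[:,:,::-1])
```

```text
t 15.3 p [0.4909 0.032  0.1644] yaw 23.1 F [ 0.56 -0.22 -1.1 ] g 0.001 tz [ 0.001 -0.001 -1.   ] q [-0.43  0.3   0.32  2.   -0.12  0.87  0.36]
rel tool x,y (mm) 31.7 -65.7 lever-angle-equiv of tool (y axis) 30.0 F in tool [0.43 0.42 1.1 ]
rel manifold x,y mm -5.4 72.7
```

View pics/j_scene.png

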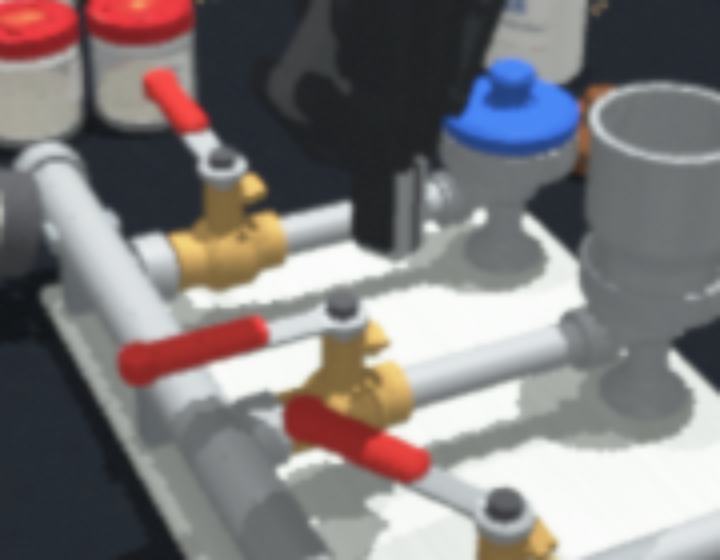

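Scene crop: the tip is above the gap between valves 2 and 3, and lever 2 lies in line with its pipe. I lower it and sweep lever 3.

Emit:
{"fn": "apply_moves", "kwargs": {
  "jaw": [0,0,0,0,0,0,0,0,0,0,0],
  "delta_pos": [
    [0,0,0.3],
    [0,0,0.3],
    [0,0,0.3],
    [0,0,0.3],
    [0,0,0.2],
    [0,0,0],
    [-0.06,0,0],
    [-0.06,0,0],
    [-0.06,0,0],
    [-0.06,0,0],
    [0,0,0]
  ],
  "twist": [0,0,0,0,0,0,0,0,0,0,0]
}}

```text
time: 16.45
tcp_pos: [0.479, 0.03, 0.0947]
tcp_rot: [0.98, 0.201, 0.0, -0.0]
wrist_force: [0.7, -0.4, 0.6]
gripper_width: 0.001
```

Emit:
{"fn": "apply_moves", "kwargs": {
  "jaw": [0,0,0,0,0,0,0,0,0,0,0],
  "delta_pos": [
    [-0.07,-0.018,0],
    [-0.07,-0.018,0],
    [-0.07,-0.018,0],
    [-0.07,-0.018,0],
    [-0.07,-0.018,0],
    [-0.07,-0.018,0],
    [-0.07,-0.018,0],
    [-0.07,-0.018,0],
    [-0.07,-0.018,0],
    [-0.07,-0.018,0],
    [0,0,0]
  ],
  "twist": [-3,-3,-3,-3,-3,-3,-3,-3,-3,-3,0]
}}

```text
time: 17.55
tcp_pos: [0.4457, 0.0163, 0.0944]
tcp_rot: [0.894, 0.448, 0.0, -0.0]
wrist_force: [0.3, -0.2, 0.1]
gripper_width: 0.001
```

Run:
```python
from h import *
rel(3)
im=manip.camera("scene")
cv2.imwrite("pics/k_scene.png",cv2.resize(im[200:340,220:400],None,fx=4,fy=4)[:,:,::-1])
```

```text
t 17.55 p [0.4457 0.0163 0.0944] yaw 53.2 F [ 0.34 -0.17  0.11] g 0.001 tz [-0.  0. -1.] q [-0.28  0.33  0.15  2.16 -0.08  0.65  0.86]
rel tool x,y (mm) 20.6 -67.7 lever-angle-equiv of tool (y axis) 60.1 F in tool [ 0.07  0.37 -0.11]
rel manifold x,y mm -48.5 51.6
```

View pics/k_scene.png

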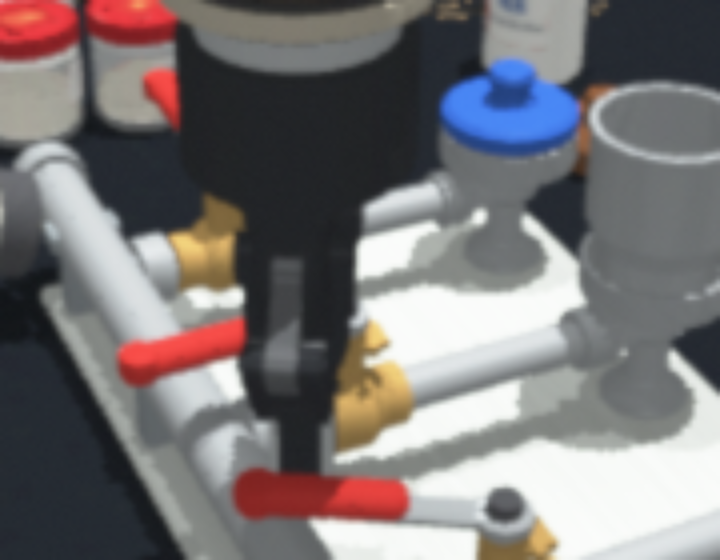

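Scene crop: lever 3 is following, with its sleeve at about (320,495), and lever 2 is still in line. I continue.

Emit:
{"fn": "apply_moves", "kwargs": {
  "jaw": [0,0,0,0,0,0,0,0,0,0,0],
  "delta_pos": [
    [-0.07,-0.02,0],
    [-0.07,-0.02,0],
    [-0.07,-0.02,0],
    [-0.07,-0.02,0],
    [-0.07,-0.02,0],
    [-0.07,-0.02,0],
    [-0.07,-0.02,0],
    [-0.07,-0.02,0],
    [-0.07,-0.02,0],
    [-0.05,-0.02,0],
    [0,0,0]
  ],
  "twist": [-3,-3,-3,-3,-3,-3,-3,-3,-3,-3,0]
}}

```text
time: 18.7
tcp_pos: [0.4231, -0.0106, 0.0943]
tcp_rot: [0.748, 0.663, -0.0, -0.0]
wrist_force: [-0.6, 0.9, 0.5]
gripper_width: 0.001
```

Emit:
{"fn": "apply_moves", "kwargs": {
  "jaw": [0,0,0],
  "delta_pos": [
    [-0.03,0,0],
    [-0.01,0,0],
    [0,0,0]
  ],
  "twist": [0,0,0]
}}

```text
time: 19.0
tcp_pos: [0.4231, -0.0124, 0.0943]
tcp_rot: [0.748, 0.663, -0.0, -0.0]
wrist_force: [-0.1, 1.2, 0.3]
gripper_width: -0.004
```

Run:
```python
from h import *
rel(3)
```

```text
t 19.0 p [ 0.4231 -0.0124  0.0943] yaw 83.1 F [-0.07  1.16  0.29] g -0.004 tz [-0.  0. -1.] q [-0.12  0.3   0.03  2.21 -0.01  0.63  1.37]
rel tool x,y (mm) 20.5 -67.4 lever-angle-equiv of tool (y axis) 90.0 F in tool [ 1.14 -0.2  -0.29]
rel manifold x,y mm -67.4 20.5
```

Emit:
{"fn": "apply_moves", "kwargs": {
  "jaw": [0,0,0],
  "delta_pos": [
    [-0.03,0,0],
    [-0.01,0,0],
    [0,0,0]
  ],
  "twist": [0,0,0]
}}

```text
time: 19.3
tcp_pos: [0.4228, -0.0145, 0.0943]
tcp_rot: [0.748, 0.664, -0.0, -0.0]
wrist_force: [-1.5, 1.0, -0.7]
gripper_width: 0.003
```

Emit:
{"fn": "apply_moves", "kwargs": {
  "jaw": [0,0,0],
  "delta_pos": [
    [-0.03,0,0],
    [-0.01,0,0],
    [0,0,0]
  ],
  "twist": [0,0,0]
}}

```text
time: 19.6
tcp_pos: [0.4228, -0.0149, 0.0943]
tcp_rot: [0.747, 0.664, 0.001, -0.001]
wrist_force: [-1.4, 8.0, -1.5]
gripper_width: -0.002
```

Run:
```python
from h import *
rel(3)
```

```text
t 19.6 p [ 0.4228 -0.0149  0.0943] yaw 83.3 F [-1.42  7.95 -1.47] g -0.002 tz [ 0.     0.002 -1.   ] q [-0.11  0.3   0.03  2.21 -0.02  0.63  1.38]
rel tool x,y (mm) 18.1 -67.4 lever-angle-equiv of tool (y axis) 90.1 F in tool [ 7.73 -2.34  1.48]
rel manifold x,y mm -67.4 18.0
```

Emit:
{"fn": "apply_moves", "kwargs": {
  "jaw": [0,0,0,0,0,0,0,0,0,0,0,0],
  "delta_pos": [
    [-0.02,0,0],
    [0,0,0],
    [0.1,0,0],
    [0.15,0,0],
    [0.15,0,0],
    [0,0,0],
    [0,0,-0.3],
    [0,0,-0.3],
    [0,0,-0.4],
    [0,0,-0.4],
    [0,0,-0.4],
    [0,0,-0.4]
  ],
  "twist": [0,0,0,0,0,0,0,0,0,0,0,0]
}}

```text
time: 20.8
tcp_pos: [0.4248, 0.0021, 0.2051]
tcp_rot: [0.748, 0.664, -0.0, 0.0]
wrist_force: [0.2, -0.1, -0.7]
gripper_width: -0.003
```

Emit:
{"fn": "apply_moves", "kwargs": {
  "jaw": [0,0,0,0,0,0,0,0,0,0,0,0,0,0,0,0],
  "delta_pos": [
    [0.5,0,0],
    [0.5,0,0],
    [0.5,0,0],
    [0.5,0,0],
    [0.5,0,0],
    [0.5,0,0],
    [0.5,0,0],
    [0.5,0,0],
    [0.5,0,0],
    [0.5,0,0],
    [0.5,0,0],
    [0.5,0,0],
    [0.4,0,0],
    [0.3,0,0],
    [0,0,0],
    [0,0,0]
  ],
  "twist": [0,0,0,0,0,0,0,0,0,0,0,0,0,0,0,0]
}}

```text
time: 22.4
tcp_pos: [0.4647, 0.3341, 0.2041]
tcp_rot: [0.748, 0.664, -0.0, 0.0]
wrist_force: [-0.5, -0.5, 0.8]
gripper_width: 0.0
```

Run:
```python
from h import *
st()
im=manip.camera("top")
for ce,n,c,d,w in levers(im,(245,250,450,345)):
    print(ce.round(1),n,c.round(4),"angle",np.degrees(np.arctan2(-d@X,d@Y)).round(1),w.round(4))
cv2.imwrite("pics/top5.png",cv2.resize(im[190:350,240:520],None,fx=2.8,fy=2.8)[:,:,::-1])
cv2.imwrite("pics/sc5.png",manip.camera("scene")[:,:,::-1])
```

```text
t 22.4 p [0.4647 0.3341 0.2041] yaw 83.2 F [-0.53 -0.47  0.76] g 0.0 tz [-0.    -0.001 -1.   ] q [-0.63  0.38 -0.12  1.73  0.05  1.03  0.68]
[274.8 277.1] 144 [0.5297 0.2822] angle -0.8 [0.0135 0.0548]
[360.4 318.8] 166 [0.4391 0.095 ] angle 90.0 [0.0139 0.0574]
[419.6 326.6] 173 [ 0.4225 -0.0333] angle 91.2 [0.0147 0.0573]
```

View pics/top5.png

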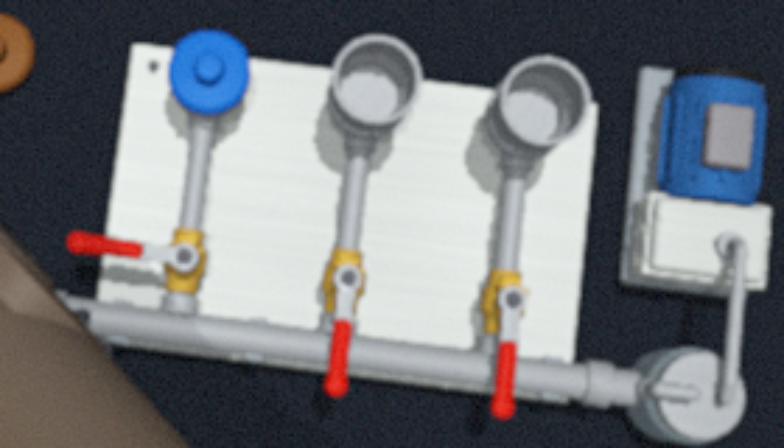

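View pics/sc5.png

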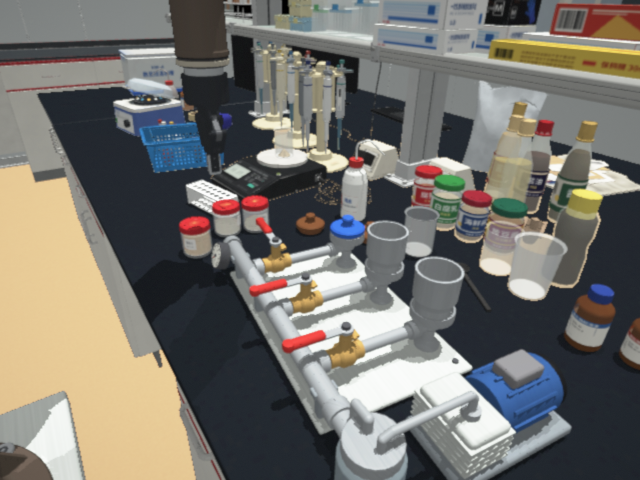

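The top crop shows lever 1 pointing left at (105,243), and levers 2 and 3 pointing towards the robot at (340,357) and (505,378). Measured angles are -0.8°, 90.0° and 91.2°. The funnels, cap and jars are unmoved, and the arm is clear of everything.

```bash
python3 -c "
from workcell import manip
print(manip.hand_in())"
```

```text
the job is handed in; nothing more can be done
None
```

All three levers are set and the job is handed in, at about 22.5 s of the 45 s allowed.

I pushed each lever from one side with the shut fingertips until the force rose with no further travel:

| Lever | Place | Set to | Force at the stop | Angle in last top picture |
|---|---|---|---|---|
| 1 (left) | blue dust cap | shut | about 9 N | -0.8° (0° is shut) |
| 2 (middle) | steel funnel | open | about 13 N | 90.0° (90° is open) |
| 3 (right) | steel funnel | open | 8 N before a last 1 mm nudge, whose force I did not read | 91.2° (90° is open) |

- **Accuracy:** the angles come from the camera, so I put the 1° or so beyond the stop on levers 1 and 3 down to image error. The force readings agree that they are at their stops.
- **Bystanders:** in the last pictures the funnels, cap and jars stood where they were, and the arm was raised clear of everything. I judged this by eye from the before and after pictures, not by measurement.
- **Failed checks:** none failed or disagreed.

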